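Put the spare plug-ins back with their own kind

ROBOT

A 6-joint arm with a two-finger parallel gripper is mounted at the origin on a cart in front of the work surface, level with it; the furniture and walls round the work are solid. World frame = base frame: x ahead of the robot, y to its left, z up, the work surface at z = 0. Lengths are in m, angles in rad, forces in N, time in s.
With the tool pointing down it reaches from about 0.325 to 0.775 m from the base axis. Payload 9.3 kg.
Tool frame: the origin (TCP) lies at the very end of the fingers, on their centre line; the grasp point (between the pads) lies arm.grasp_offset behind it (arm.grasp_offset is the distance from the TCP to the grasp point, in m); y points along the fingers, z is the direction in which the jaws open and shut, and the axes are right-handed (so a half turn about y gives the same grasp; the last joint's range is limited). The gripper opens to 85 mm and grips with 20 to 120 N. Pads are 22 mm wide; open, the fingers measure 114 mm over their backs; the gripper's body (76 mm by 85 mm) begins 54 mm behind the grasp point. The pads swing forward as they close: fully open they stand 13 mm farther back than shut.
Start: joints at [-1.298, 0.259, 0.021, 1.334, 0, 1.418], TCP at [0.227, -0.501, 0.231] pointing down, gripper open.
Joint ranges: [-3.04, 3.04], [-0.91, 1.82], [-1.04, 1.36], [-1.92, 1.95], [-1.52, 1.45], [-3.14, 3.14]. Speed limits (rad/s): [2.22, 2.22, 2.79, 3.14, 3.14, 3.14].

INTERFACE

Orientations are given as a unit quaternion [x, y, z, w].
In Python, from bench import arm gives the robot as it stands. The module is installed in compiled form; this text tells all that it offers.
- The arm moves only by the shell command python3 -m pendant 'ROWS' [FORCE]. ROWS is JSON, a list of rows, each an object of numbers: "grip": the opening, from -1 (shut) to 1 (fully open); "tx", "ty", "tz": the shift along the world's x, y, z in units of 40 mm (1.0 is 40 mm); "rx", "ry", "rz": the turn, a rotation vector about the world's x, y, z in units of 5 degrees (1.0 is 5 degrees). In form: [{"grip": .., "tx": .., "ty": .., "tz": .., "rx": .., "ry": .., "rz": ..}, ...]. A call has 1 to 20 rows; each row is the pose to reach, as a shift and turn from the pose commanded when the call began; what a row does not reach only later rows make up. A row lasts 1/8 s, in which the tool goes at most 62.5 mm and 10.7 degrees, less where a joint would pass 70% of its speed; a pose out of reach is approached as far as the arm can. A call with a gripper value outside its range is refused whole. The fingers move at their own pace and stop on an object; FORCE is the grip in N (left out, the last holds). Time passes only in rows, so rows that repeat a pose let the fingers close. It gives the time, the measured TCP pose, the force and the opening at its end, in the units of the state.
- arm.observe(): the state, without advancing time (a new reading comes with each control period).
- arm.snapshot(name): name is "scene" or "side" or "wrist"; returns a dict with "img" (384x512x3 uint8, red, green, blue), "depth" (384x512 float32, m along the optical axis (not along the pixel's ray), 0 where there is no reading), "fx", "fy", "cx", "cy" (pixels), "origin" and "attitude" of the camera in the world; the wrist camera has in their place "hand_eye" (4x4, takes a point from camera to tool coordinates, whose origin is the TCP and whose axes are the tool frame's). Camera axes: x right, y down, z forward; pixel columns grow to the right and rows downward; lengths in m; the calibration is good to about 2 mm. A picture is of the moment at which its call begins: read the wrist's pose just before it.
- arm.sign_off(): hands the job in, once; it reports no verdict.
The state is a dict: "time_s": time; "joint_positions": joint angles; "qd": joint speeds; "effort": joint torques, N m; "tool_pos": TCP position; "ee_rot": TCP orientation; "force": force on the tool from outside, world axes, zero at the start; "torque": the same for the moment, N m; "opening": finger opening in m.
Only numpy, scipy, OpenCV 4.12 (cv2) and the standard library are available. Lean on these libraries where they do the work, as an engineer would, in place of code of your own. Each camera call takes 0.05 s, during which the arm holds its last target.

TASK

The spares from the board test lie loose on the bench: a blue-latched transceiver, a black-latched transceiver, a USB stick and a black inline supply. Put each one back into the free pocket of the tray that already holds one of its kind, lying flat on the pocket's floor and lengthwise between its walls, and do not mix up the two transceivers.

Things in the scene. Friction and masses are not known exactly. Their poses are not given: they have to be found in the camera images.
- blue_module_centre (a point): loose pluggable optical transceiver, slim silver-grey metal bar 14 x 60 x 12 mm with a blue latch at one end, lying flat on the bench at the start. The point is its centre, half-way up (6 mm above its underside); x is across its width (grasp across x, from above), y along its length, z up. About 12 to 18 g.
- black_module_centre (a point): loose pluggable optical transceiver, slim silver-grey metal bar 14 x 60 x 12 mm with a black latch at one end, lying flat on the bench at the start. The point is its centre, half-way up (6 mm above its underside); x is across its width (grasp across x, from above), y along its length, z up. About 12 to 18 g.
- stick_centre (a point): loose black USB stick with a bare metal plug, 17 x 51 x 8 mm, lying flat on the bench at the start. The point is its centre, half-way up (4 mm above its underside); x is across its width (grasp across x, from above), y along its length, z up. About 12 to 18 g.
- supply_centre (a point): loose black inline power-supply module, plain block 26 x 74 x 22 mm with a paper label (the last 8 mm at the +y end is a red-tipped stub that must not be gripped; best gripped 4 mm to -y of centre), lying flat on the bench at the start. The point is its centre, half-way up (11 mm above its underside); x is across its width (grasp across x, from above), y along its length, z up. About 60 g.
- blue_tray_pocket (a point): centre of the floor (5 mm above the bench) of the free pocket in the grey tray for blue-latched transceivers; y along the tray, z up. Fixed tray 66 x 170 x 14 mm; its other pocket, 82 mm towards -y, holds one blue-latched transceiver, which stays. Pocket 30 mm (x) by 76 mm (y); walls 9 mm above its floor, but none along the middle 42 mm of y, right across the tray: room for fingers. Part lies along y, either end first.
- black_tray_pocket (a point): centre of the floor (5 mm above the bench) of the free pocket in the grey tray for black-latched transceivers; y along the tray, z up. Fixed tray 66 x 170 x 14 mm; its other pocket, 82 mm towards -y, holds one black-latched transceiver, which stays. Pocket 30 mm (x) by 76 mm (y); walls 9 mm above its floor, but none along the middle 42 mm of y, right across the tray: room for fingers. Part lies along y, either end first.
- stick_tray_pocket (a point): centre of the floor (5 mm above the bench) of the free pocket in the grey tray for USB sticks; y along the tray, z up. Fixed tray 68 x 154 x 14 mm; its other pocket, 74 mm towards -y, holds one USB stick, which stays. Pocket 33 mm (x) by 68 mm (y); walls 9 mm above its floor, but none along the middle 40 mm of y, right across the tray: room for fingers. Part lies along y, either end first.
- supply_tray_pocket (a point): centre of the floor (5 mm above the bench) of the free pocket in the grey tray for inline supplies; y along the tray, z up. Fixed tray 76 x 198 x 14 mm; its other pocket, 96 mm towards -y, holds one black inline supply, which stays. Pocket 42 mm (x) by 90 mm (y); walls 9 mm above its floor, but none along the middle 44 mm of y, right across the tray: room for fingers. Part lies along y, either end first.
Mind the look-alikes: they are no part of the job. Leave any green or orange look-alike of the part that bears blue_module_centre alone.

How it is judged:
By the outcome, as a careful person would: the job done as asked, in the order asked, and still so for the second after the job is handed in, with the robot touching nothing.
It also fails if it takes over 88 s, if anything falls off the work surface, if the arm or the gripper's body presses on something with over 40 N, if the wrist force passes 120 N, or if a joint passes its speed limit or range.

## Working session

There is one attempt and no reset: what is moved stays moved. The work goes in short steps, Python scripts to look and compute and a shell command to move; the robot and the scene stay as the last step left them, time stands still between calls to the robot, and variables do not carry over. Pictures are saved under pics/ and viewed, and the job is handed in when it is done.

```bash
mkdir -p pics
python3 - <<'E'
from bench import arm
import cv2,numpy as np
s=arm.observe(); print(s, arm.grasp_offset)
for n in ["scene","side","wrist"]:
    d=arm.snapshot(n)
    cv2.imwrite(f"pics/{n}0.png",cv2.resize(d["img"][:,:,::-1],(768,576),interpolation=cv2.INTER_CUBIC))
    print(n,{k:v for k,v in d.items() if k not in("img","depth")}, (d["depth"]>0).mean())
    np.savez(f"{n}0.npz",**d)
E
```

```text
{'time_s': 0.0, 'joint_positions': array([-1.29758468e+00,  2.59231480e-01,  2.07479758e-02,  1.33369133e+00,
        1.72758527e-05,  1.41820881e+00]), 'qd': array([ 0.00052978,  0.00038876, -0.00066411,  0.00032956,  0.00138744,
        0.00251669]), 'effort': array([-6.02304735e-04, -5.55635405e+01,  3.44531929e+01,  1.36056371e-02,
       -3.18865141e-04, -7.97679746e-06]), 'tool_pos': array([ 0.22710743, -0.50061554,  0.23063939]), 'ee_rot': array([-0.1494313 ,  0.69162867, -0.69065496,  0.14938474]), 'force': array([ 0.5217005 , -0.68936158,  0.6297014 ]), 'torque': array([0.00268012, 0.01969433, 0.044347  ]), 'opening': 0.0854379857582767} 0.0187
scene {'fx': 414.7672837324882, 'fy': 414.7672837324882, 'cx': 259.61738861801024, 'cy': 191.59453209393644, 'origin': array([-0.13084791, -1.05636237,  0.64235476]), 'attitude': array([ 0.827497  , -0.24145052,  0.15680134, -0.48204118])} 0.9960428873697916
side {'fx': 356.098648146682, 'fy': 356.098648146682, 'cx': 248.65813282941218, 'cy': 187.6711879937618, 'origin': array([0.44182339, 0.62215752, 0.36657373]), 'attitude': array([-0.02046856,  0.83062456, -0.55644526,  0.00354251])} 0.9958953857421875
wrist {'fx': 289.76928418926843, 'fy': 289.76928418926843, 'cx': 255.2990214742509, 'cy': 189.1652126619547, 'hand_eye': array([[-1.36376463e-04,  9.65907582e-01,  2.58887087e-01,
        -6.74384108e-02],
       [-4.11336866e-06, -2.58887090e-01,  9.65907591e-01,
        -1.42592765e-01],
       [ 9.99999991e-01,  1.30662163e-04,  3.92792397e-05,
        -2.17613077e-04],
       [ 0.00000000e+00,  0.00000000e+00,  0.00000000e+00,
         1.00000000e+00]])} 0.9956715901692709
```

View pics/scene0.png

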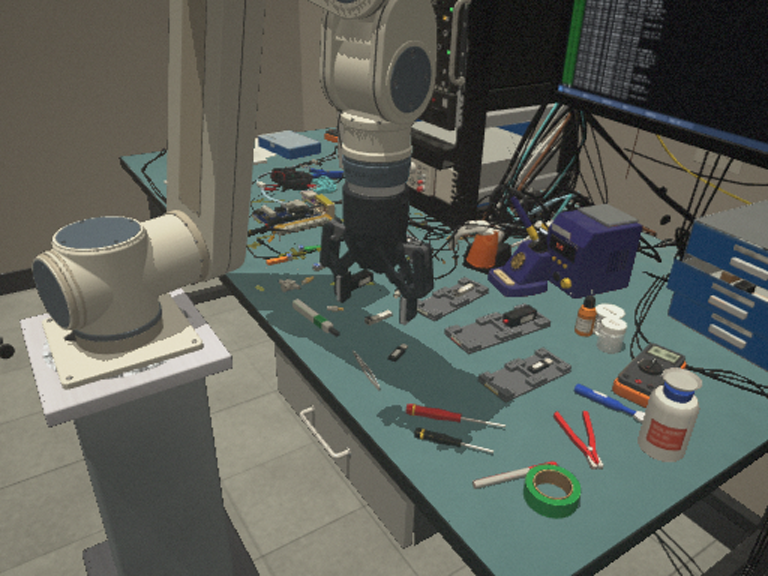

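View pics/side0.png

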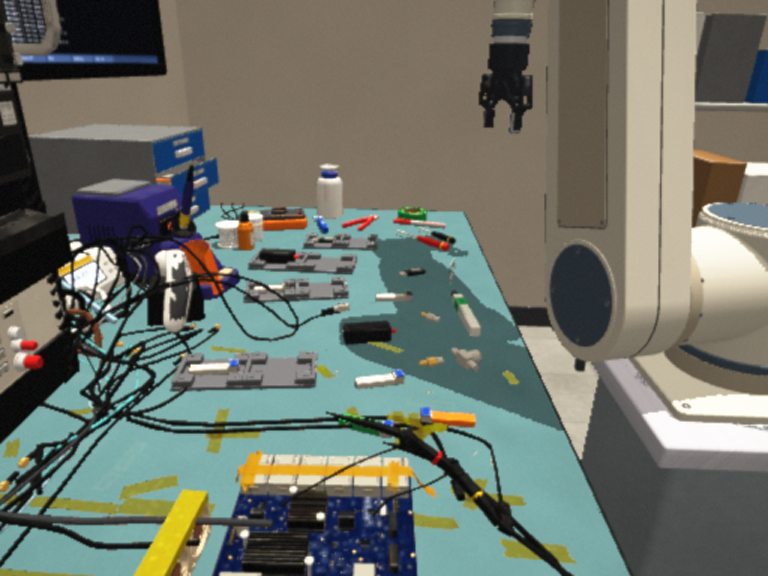

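View pics/wrist0.png

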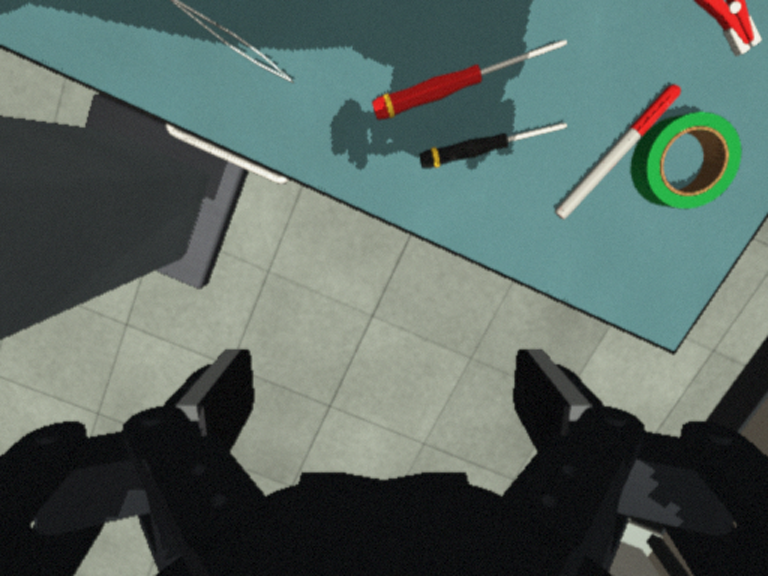

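Side view (768-px scale) shows these:
- **Loose parts:** blue-latch module at (380,379), black-latch module (393,296), USB stick (413,271), supply (368,332).
- **Look-alikes:** an orange bar with a blue tip at (447,418) and a green-tipped light bar at (466,313). The modules already in the trays are at (212,368) and (275,285).
- **Trays:** blue (245,370), black (297,290), supply (302,260), stick (340,242).

Next come rough positions, then a closer look with the wrist camera.

```bash
cat > h.py <<'E'
import numpy as np,cv2
from scipy.spatial.transform import Rotation as R
from bench import arm
def cam(d,pose=None):
    if "hand_eye" in d:
        p,q=pose; T=np.eye(4);T[:3,:3]=R.from_quat(q).as_matrix();T[:3,3]=p
        M=T@d["hand_eye"]; return M[:3,3],M[:3,:3]
    return d["origin"],R.from_quat(d["attitude"]).as_matrix()
def plane(d,uv,z,pose=None):
    o,A=cam(d,pose); uv=np.atleast_2d(np.asarray(uv,float))
    r=np.c_[(uv[:,0]-d["cx"])/d["fx"],(uv[:,1]-d["cy"])/d["fy"],np.ones(len(uv))]@A.T
    return o+r*((z-o[2])/r[:,2])[:,None]
def deproj(d,uv,pose=None):
    o,A=cam(d,pose); uv=np.atleast_2d(np.asarray(uv,float))
    z=np.array([d["depth"][int(round(v)),int(round(u))] for u,v in uv])
    r=np.c_[(uv[:,0]-d["cx"])/d["fx"],(uv[:,1]-d["cy"])/d["fy"],np.ones(len(uv))]@A.T
    return o+r*z[:,None]
def project(d,P,pose=None):
    o,A=cam(d,pose); c=(np.atleast_2d(P)-o)@A
    return np.c_[d["fx"]*c[:,0]/c[:,2]+d["cx"],d["fy"]*c[:,1]/c[:,2]+d["cy"]]
def shot(n,tag):
    s=arm.observe(); d=arm.snapshot(n)
    d["pp"]=s["tool_pos"];d["pq"]=s["ee_rot"]
    np.savez(f"{tag}.npz",**d)
    cv2.imwrite(f"pics/{tag}.png",cv2.resize(d["img"][:,:,::-1],(768,576),interpolation=cv2.INTER_CUBIC))
    return d,(s["tool_pos"],s["ee_rot"])
def load(tag):
    d=dict(np.load(f"{tag}.npz"))
    return d,((d["pp"],d["pq"]) if "pp" in d else None)
E
python3 - <<'E'
from h import *
np.set_printoptions(precision=3,suppress=True)
d,_=load("side0")
names="blue black stick supply tblue tblack tsupply tstick orange green".split()
uv=np.array([(380,379),(393,296),(413,271),(368,332),(245,372),(297,290),(302,262),(340,242),(447,418),(466,313)])*2/3
for n,p,q in zip(names,plane(d,uv,0.01),deproj(d,uv)): print(n,p,q)
s=arm.observe();print(R.from_quat(s["ee_rot"]).as_matrix())
E
```

```text
blue [0.448 0.067 0.01 ] [0.448 0.067 0.01 ]
black [ 0.433 -0.183  0.01 ] [ 0.433 -0.188  0.008]
stick [ 0.397 -0.3    0.01 ] [ 0.397 -0.306  0.008]
supply [ 0.469 -0.054  0.01 ] [ 0.468 -0.038  0.018]
tblue [0.615 0.062 0.01 ] [0.613 0.07  0.015]
tblack [ 0.594 -0.196  0.01 ] [ 0.593 -0.189  0.013]
tsupply [ 0.608 -0.331  0.01 ] [ 0.606 -0.319  0.014]
tstick [ 0.547 -0.459  0.01 ] [ 0.546 -0.452  0.012]
orange [0.374 0.139 0.01 ] [0.374 0.139 0.01 ]
green [ 0.32  -0.127  0.01 ] [ 0.323 -0.109  0.019]
[[-0.911 -0.     0.413]
 [-0.413  0.001 -0.911]
 [-0.    -1.    -0.001]]
```

```bash
python3 -m pendant '[{"grip":1,"tx":1.0,"ty":1.25,"tz":0.4,"rz":-1},{"grip":1,"tx":2.0,"ty":2.5,"tz":0.8,"rz":-2},{"grip":1,"tx":3,"ty":3.75,"tz":1.2,"rz":-3},{"grip":1,"tx":4,"ty":5,"tz":1.6,"rz":-4},{"grip":1,"tx":5,"ty":6.25,"tz":2,"rz":-4.9},{"grip":1,"tx":6,"ty":7.5,"tz":2.4,"rz":-4.9},{"grip":1,"tx":6.5,"ty":8.75,"tz":2.5,"rz":-4.9},{"grip":1,"tx":6.5,"ty":8.75,"tz":2.5,"rz":-4.9},{"grip":1,"tx":6.5,"ty":8.75,"tz":2.5,"rz":-4.9},{"grip":1,"tx":6.5,"ty":8.75,"tz":2.5,"rz":-4.9}]' 30
python3 - <<'E'
from h import *
d,p=shot("wrist","w1"); print(p,arm.observe()["joint_positions"])
E
```

```text
(array([ 0.22712331, -0.50067787,  0.23081376]), array([-0.1494474 ,  0.69149972, -0.69077741,  0.1493994 ])) [-1.29762337e+00  2.58983967e-01  2.10777552e-02  1.33372648e+00
  6.66015576e-06  1.41819652e+00]validation failed for argument at $[0]...
```

View pics/w1.png

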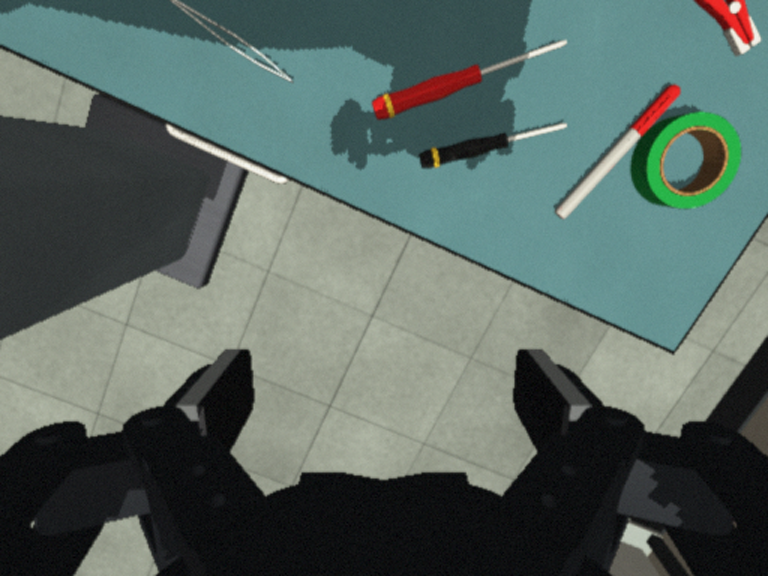

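The move was refused, probably because every key has to be present, so the picture is unchanged. I'll resend with full rows.

```bash
python3 -m pendant '[{"grip":1,"tx":1.0,"ty":1.25,"tz":0.4,"rx":0,"ry":0,"rz":-1},{"grip":1,"tx":2.0,"ty":2.5,"tz":0.8,"rx":0,"ry":0,"rz":-2},{"grip":1,"tx":3,"ty":3.75,"tz":1.2,"rx":0,"ry":0,"rz":-3},{"grip":1,"tx":4,"ty":5,"tz":1.6,"rx":0,"ry":0,"rz":-4},{"grip":1,"tx":5,"ty":6.25,"tz":2,"rx":0,"ry":0,"rz":-4.9},{"grip":1,"tx":6,"ty":7.5,"tz":2.4,"rx":0,"ry":0,"rz":-4.9},{"grip":1,"tx":6.5,"ty":8.75,"tz":2.5,"rx":0,"ry":0,"rz":-4.9},{"grip":1,"tx":6.5,"ty":8.75,"tz":2.5,"rx":0,"ry":0,"rz":-4.9},{"grip":1,"tx":6.5,"ty":8.75,"tz":2.5,"rx":0,"ry":0,"rz":-4.9},{"grip":1,"tx":6.5,"ty":8.75,"tz":2.5,"rx":0,"ry":0,"rz":-4.9}]' 30
python3 - <<'E'
from h import *
d,p=shot("wrist","w2"); print(p,arm.observe()["joint_positions"],arm.observe()["time_s"])
E
```

```text
time_s: 1.45
tool_pos: [0.4867, -0.1519, 0.3309]
ee_rot: [-0.001, -0.707, 0.707, 0.001]
force: [-0.5, 0.1, -0.8]
opening: 0.0853
(array([ 0.48668461, -0.15192929,  0.33094405]), array([-0.00085072, -0.70709076,  0.70712109,  0.00130263])) [-4.67527581e-01  1.79815493e-01  1.68037097e-01  1.55957218e+00
 -2.53843279e-04  2.67765656e+00] 1.5
```

View pics/w2.png

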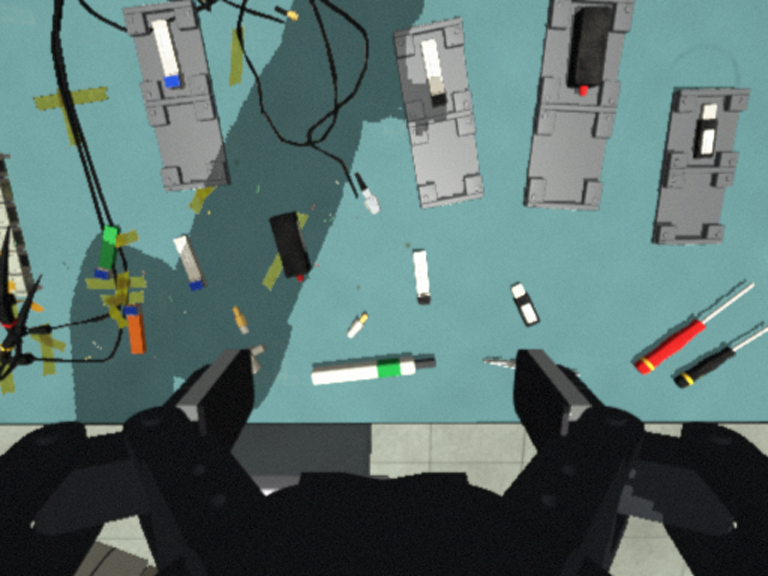

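w2 (768 px) shows everything:
- **Loose parts:** blue-latch module (190,262) with its blue end at the bottom, black-latch module (421,276), USB stick (525,304), supply (290,245).
- **Free pockets (near ends):** blue tray (190,145), black (445,165), supply (568,165), stick (690,205).
- **Look-alikes to leave alone:** green (107,250), orange (136,330), the pen (370,370), and the parts already in trays at (167,50), (433,70), (590,45), (707,128).

I'll move about 100 mm to the right for a second view.

```bash
python3 -m pendant '[{"grip":1,"tx":0.3,"ty":-1.25,"tz":0,"rx":0,"ry":0,"rz":0},{"grip":1,"tx":0.5,"ty":-2.5,"tz":0,"rx":0,"ry":0,"rz":0},{"grip":1,"tx":0.5,"ty":-2.5,"tz":0,"rx":0,"ry":0,"rz":0},{"grip":1,"tx":0.5,"ty":-2.5,"tz":0,"rx":0,"ry":0,"rz":0},{"grip":1,"tx":0.5,"ty":-2.5,"tz":0,"rx":0,"ry":0,"rz":0}]'
python3 - <<'E'
from h import *
d,p=shot("wrist","w3"); print(p,arm.observe()["joint_positions"],arm.observe()["time_s"])
d,_=load("w2")
i=d["img"][:,:,::-1]
# close crop of loose parts
c=lambda u,v,r=40: cv2.resize(i[max(0,int(v*2/3)-r):int(v*2/3)+r,max(0,int(u*2/3)-r):int(u*2/3)+r],(380,280) ,interpolation=cv2.INTER_CUBIC)
cv2.imwrite("pics/crops.png",np.vstack([np.hstack([c(190,262),c(421,276)]),np.hstack([c(525,304),c(290,245)])]))
E
```

```text
time_s: 2.12
tool_pos: [0.5068, -0.2505, 0.3317]
ee_rot: [-0.001, -0.707, 0.707, 0.001]
force: [-0.2, 0.8, -0.2]
opening: 0.0851
(array([ 0.50676638, -0.25046353,  0.33165797]), array([-7.66991860e-04, -7.07063542e-01,  7.07149411e-01,  5.19291576e-04])) [-6.07077118e-01  2.79664172e-01  3.03170224e-01  1.59375271e+00
  7.59983634e-05  2.53586508e+00] 2.175
```

View pics/w3.png

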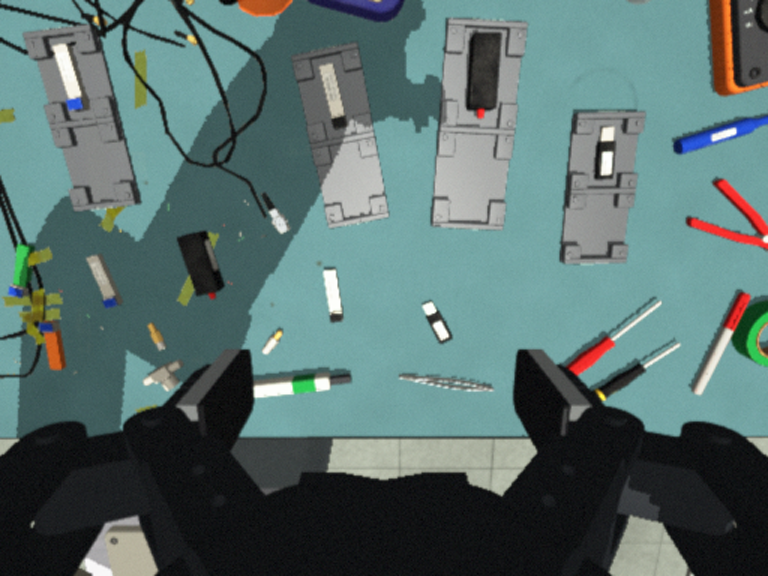

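View pics/crops.png

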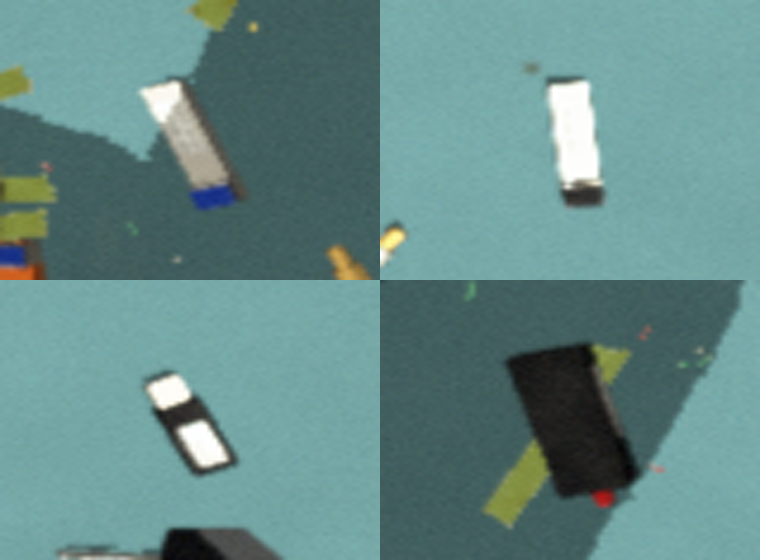

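The crops confirm the choices: blue latch, black latch, USB stick with a white label, and supply with a red tip. Now I'll measure from both views.

```bash
cat > m.py <<'E'
from h import *
np.set_printoptions(precision=4,suppress=True)
def masks(d):
    hsv=cv2.cvtColor(d["img"],cv2.COLOR_RGB2HSV).astype(int); H,S,V=hsv[...,0],hsv[...,1],hsv[...,2]
    teal=(abs(H-91)<=9)&(S>55)
    yel=(abs(H-28)<=9)&(S>70)
    return (~teal&~yel).astype(np.uint8),hsv
def comp(m,u,v):
    # component containing/nearest to the pixel
    n,l,st,c=cv2.connectedComponentsWithStats(m,connectivity=4)
    r=4; w=l[max(0,v-r):v+r+1,max(0,u-r):u+r+1]; w=w[w>0]
    k=np.bincount(w).argmax()
    return (l==k).astype(np.uint8)
def rect(d,pose,mask,z):
    c,_=cv2.findContours(mask,cv2.RETR_EXTERNAL,cv2.CHAIN_APPROX_NONE)
    c=max(c,key=len)[:,0,:]
    P=plane(d,c,z,pose)[:,:2]
    (cx,cy),(w,h),a=cv2.minAreaRect((P*1000).astype(np.float32))
    if w>h: w,h,a=h,w,a+90
    # direction of long side: angle a+90
    t=(a+90)%180
    return np.array([cx,cy])/1000,(w,h),t,c
E
python3 - <<'E'
from m import *
pts={"blue":[(190,262),(102,281)],"black":[(421,276),(333,293)],"stick":[(525,304),(436,321)],"supply":[(290,245),(200,262)],
"tblue":[(200,160),(95,160)],"tblack":[(445,165),(355,190)],"tsupply":[(568,165),(470,190)],"tstick":[(690,205),(595,225)]}
zt={"blue":.012,"black":.012,"stick":.008,"supply":.022}
vis=[]
for i,t in enumerate(["w2","w3"]):
    d,p=load(t); m,_=masks(d); vis.append(m)
    print(t,"cam",cam(d,p)[0])
    for n,uv in pts.items():
        u,v=[int(round(x*2/3)) for x in uv[i]]
        k=comp(m,u,v); r=rect(d,p,k,zt.get(n,.014)); print(n,r[0],np.round(r[1],1),round(r[2],1),k.sum())
cv2.imwrite("pics/mask.png",np.hstack([cv2.resize(x*255,(400,300)) for x in vis]))
E
```

```text
w2 cam [ 0.5539 -0.1511  0.4735]
blue [0.4539 0.0596] [20.9 61.1] 15.6 427
black [ 0.4373 -0.1926] [15.7 62.2] 6.4 345
stick [ 0.4049 -0.3087] [16.8 52.1] 27.4 279
supply [ 0.473  -0.0481] [49.9 75.2] 177.4 834
tblue [0.6171 0.056 ] [100.8 175.2] 179.8 5808
tblack [ 0.6013 -0.2073] [ 67.2 171.8] 10.5 5449
tsupply [ 0.6079 -0.3412] [ 79.9 195.2] 177.1 7337
tstick [ 0.5506 -0.4733] [ 75.2 155.6] 0.9 4882
w3 cam [ 0.5739 -0.2495  0.4743]
blue [0.4542 0.058 ] [23.1 61. ] 13.6 453
black [ 0.4374 -0.1937] [16.3 61.8] 6.7 346
stick [ 0.405  -0.3095] [15.4 52.4] 26.4 259
supply [ 0.4694 -0.0536] [49.2 85.5] 171.6 906
tblue [0.6322 0.0495] [118.4 207.4] 170.8 5927
tblack [ 0.601  -0.2079] [ 67.  171.7] 10.4 5220
tsupply [ 0.6101 -0.3426] [ 77.6 199.5] 177.1 7140
tstick [ 0.5505 -0.4746] [ 72.8 156.2] 0.9 4608
```

View pics/mask.png

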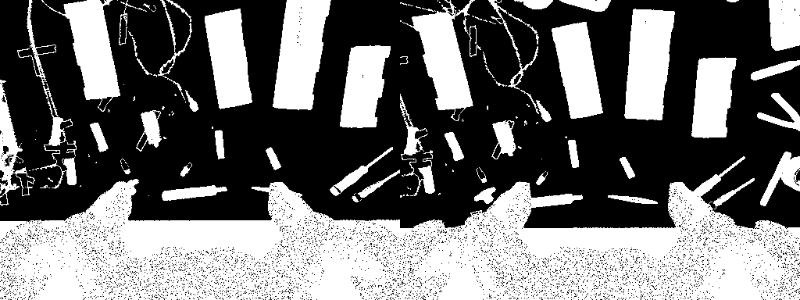

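Both views agree on the right-hand parts and trays: sizes match and the centres are within 2 mm. The blue tray and supply masks are contaminated by cable and tape. I'll turn the hand by half a turn, since joint 6 is near its limit for work at y > 0, and look from above that region.

```bash
python3 -m pendant '[{"grip":1,"tx":0.1,"ty":0.5,"tz":0,"rx":0,"ry":0,"rz":2},{"grip":1,"tx":0.2,"ty":1,"tz":0,"rx":0,"ry":0,"rz":4},{"grip":1,"tx":0.3,"ty":1.5,"tz":0,"rx":0,"ry":0,"rz":6},{"grip":1,"tx":0.4,"ty":2,"tz":0,"rx":0,"ry":0,"rz":8},{"grip":1,"tx":0.5,"ty":2.5,"tz":0,"rx":0,"ry":0,"rz":10},{"grip":1,"tx":0.6,"ty":3,"tz":0,"rx":0,"ry":0,"rz":12},{"grip":1,"tx":0.7,"ty":3.5,"tz":0,"rx":0,"ry":0,"rz":14},{"grip":1,"tx":0.8,"ty":4,"tz":0,"rx":0,"ry":0,"rz":16},{"grip":1,"tx":0.9,"ty":4.5,"tz":0,"rx":0,"ry":0,"rz":18},{"grip":1,"tx":1.0,"ty":5,"tz":0,"rx":0,"ry":0,"rz":20},{"grip":1,"tx":1.1,"ty":5.4,"tz":0,"rx":0,"ry":0,"rz":22},{"grip":1,"tx":1.2,"ty":5.8,"tz":0,"rx":0,"ry":0,"rz":24},{"grip":1,"tx":1.3,"ty":6.2,"tz":0,"rx":0,"ry":0,"rz":26},{"grip":1,"tx":1.4,"ty":6.6,"tz":0,"rx":0,"ry":0,"rz":28},{"grip":1,"tx":1.5,"ty":7,"tz":0,"rx":0,"ry":0,"rz":30},{"grip":1,"tx":1.6,"ty":7,"tz":0,"rx":0,"ry":0,"rz":32},{"grip":1,"tx":1.6,"ty":7,"tz":0,"rx":0,"ry":0,"rz":34},{"grip":1,"tx":1.6,"ty":7,"tz":0,"rx":0,"ry":0,"rz":36},{"grip":1,"tx":1.6,"ty":7,"tz":0,"rx":0,"ry":0,"rz":36},{"grip":1,"tx":1.6,"ty":7,"tz":0,"rx":0,"ry":0,"rz":36}]'
python3 - <<'E'
from h import *
d,p=shot("wrist","w4"); print(p,arm.observe()["joint_positions"],arm.observe()["time_s"],cam(d,p)[0])
E
```

```text
time_s: 4.68
tool_pos: [0.5709, 0.0295, 0.3316]
ee_rot: [0.707, -0.002, 0.002, -0.707]
force: [0.1, 0.2, -0.2]
opening: 0.0857
(array([0.5709388 , 0.02948639, 0.33158016]), array([ 0.70711797, -0.00162988,  0.00197084, -0.70709097])) [-9.53049285e-02  2.91753609e-01  3.19639421e-01  1.59839989e+00
  3.32007492e-05 -9.07806901e-02] 4.725 [0.50736616 0.03089257 0.47414214]
```

View pics/w4.png

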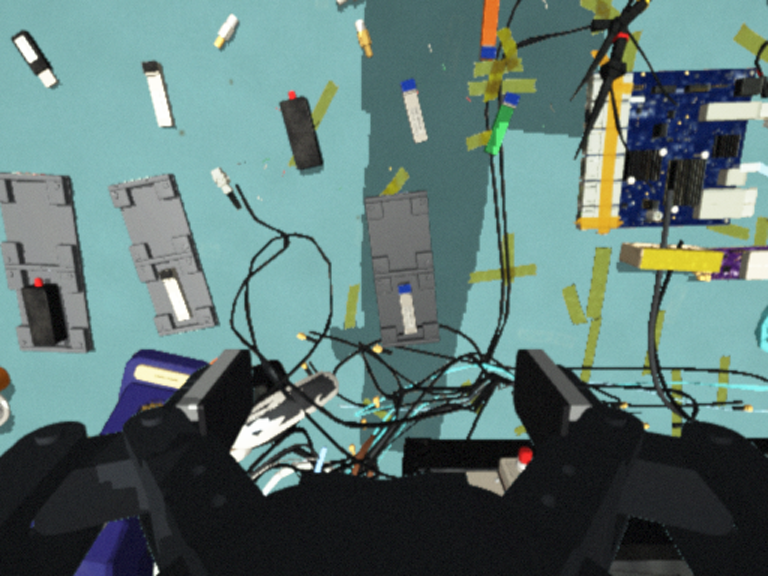

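w4 shows the blue module at (414,110) with its latch up, and the blue tray at (402,265) with the near pocket at (400,228) free. The supply is at (300,130), and the green (500,125) and orange (490,30) look-alikes are clearly separate. Measuring now.

```bash
cat >> m.py <<'E'
def tri(rays):
    A=np.zeros((3,3));b=np.zeros(3)
    for o,r in rays:
        M=np.eye(3)-np.outer(r,r);A+=M;b+=M@o
    X=np.linalg.solve(A,b)
    return X,[np.linalg.norm((np.eye(3)-np.outer(r,r))@(X-o)) for o,r in rays]
def ray(d,p,uv):
    o,_=cam(d,p); r=plane(d,uv,0,p)[0]-o; return o,r/np.linalg.norm(r)
E
python3 - <<'E'
from m import *
pts={"blue":[(190,262),(102,281),(414,110)],"black":[(421,276),(333,293),(158,95)],"stick":[(525,304),(436,321),(36,60)],"supply":[(290,245),(200,262),(302,130)],
"tblue":[(200,160),(95,160),(402,240)],"tblack":[(445,165),(355,190),(150,210)],"tsupply":[(568,165),(470,190),(40,220)],"tstick":[(690,205),(595,225),None]}
zt={"blue":.012,"black":.012,"stick":.008,"supply":.022}
rays={}
for i,t in enumerate(["w2","w3","w4"]):
    d,p=load(t); m,hsv=masks(d)
    print(t,"cam",cam(d,p)[0])
    for n,uvs in pts.items():
        if uvs[i] is None: continue
        u,v=[int(round(x*2/3)) for x in uvs[i]]
        mm=m
        if n=="supply": mm=((hsv[...,2]<75)&(hsv[...,1]<90)).astype(np.uint8)
        if n=="tblue": mm=cv2.morphologyEx(m,cv2.MORPH_OPEN,np.ones((9,9),np.uint8))
        k=comp(mm,u,v)
        if n=="supply": k=cv2.morphologyEx(k,cv2.MORPH_OPEN,np.ones((7,7),np.uint8))
        r=rect(d,p,k,zt.get(n,.014)); print(n,r[0],np.round(r[1],1),round(r[2],1),k.sum())
        c=cv2.minAreaRect(r[3].astype(np.float32))[0]
        rays.setdefault(n,[]).append(ray(d,p,c))
for n in rays: print(n,*tri(rays[n]))
E
```

```text
w2 cam [ 0.5539 -0.1511  0.4735]
blue [0.4539 0.0596] [20.9 61.1] 15.6 427
black [ 0.4373 -0.1926] [15.7 62.2] 6.4 345
stick [ 0.4049 -0.3087] [16.8 52.1] 27.4 279
supply [ 0.4752 -0.0523] [27.9 67.2] 12.2 696
tblue [0.6185 0.0497] [ 70.8 171.4] 6.2 5692
tblack [ 0.6013 -0.2073] [ 67.2 171.8] 10.5 5449
tsupply [ 0.6079 -0.3412] [ 79.9 195.2] 177.1 7337
tstick [ 0.5506 -0.4733] [ 75.2 155.6] 0.9 4882
w3 cam [ 0.5739 -0.2495  0.4743]
blue [0.4542 0.058 ] [23.1 61. ] 13.6 453
black [ 0.4374 -0.1937] [16.3 61.8] 6.7 346
stick [ 0.405  -0.3095] [15.4 52.4] 26.4 259
supply [ 0.4752 -0.0524] [28.7 67.6] 10.5 684
tblue [0.6185 0.0487] [ 73.  171.9] 6.1 5603
tblack [ 0.601  -0.2079] [ 67.  171.7] 10.4 5220
tsupply [ 0.6101 -0.3426] [ 77.6 199.5] 177.1 7140
tstick [ 0.5505 -0.4746] [ 72.8 156.2] 0.9 4608
w4 cam [0.5074 0.0309 0.4741]
blue [0.4535 0.0618] [17.  61.4] 13.8 466
black [ 0.4367 -0.1902] [18.8 61.4] 7.8 548
stick [ 0.4045 -0.3079] [18. 53.] 27.2 456
supply [ 0.4754 -0.0494] [26.4 65. ] 12.3 716
tblue [0.6185 0.0521] [ 66.3 172.7] 6.1 4106
tblack [ 0.6006 -0.2049] [ 71.3 172.5] 10.5 
[... 418 characters left out ...]
1871370769), np.float64(0.0004788992229494002)]
supply [ 0.4747 -0.0505  0.0161] [np.float64(0.0002954157113894319), np.float64(0.0002320522962544583), np.float64(0.00031130543020821617)]
tblue [0.6203 0.052  0.0105] [np.float64(0.002419410031592599), np.float64(0.0025416076610930904), np.float64(0.004953361373570619)]
tblack [ 0.6033 -0.2078  0.0083] [np.float64(0.003203164512631363), np.float64(0.0026169292439049926), np.float64(0.005590498777395361)]
tsupply [ 0.6134 -0.3466  0.004 ] [np.float64(0.0023739478453564354), np.float64(0.003745606708619977), np.float64(0.00599705370790417)]
tstick [ 0.5543 -0.4787  0.0085] [np.float64(0.00022578047854175301), np.float64(0.00022578047854183907)]
```

Triangulated silhouette centres sit 4–6 mm up for the flat bars and 16 mm for the supply. Sizes match to 1–2 mm and everything is within reach.

| Part | Grasp point | Angle | Pocket | Tray angle |
|---|---|---|---|---|
| Blue | (0.4535, 0.062) | 14° | (0.578, 0.048) | 6.1° |
| Black | (0.436, −0.193) | 6.7° | (0.561, −0.215) | 10.5° |
| Stick | (0.404, −0.309) | 27° | (0.5135, −0.4775) | 0.9° |
| Supply | (0.474, −0.050) | 12° | grip at (0.566, −0.341) | −2.9° |

I'll pick the blue module first.

```bash
python3 -m pendant '[{"grip":0.1,"tx":-0.8,"ty":0.2,"tz":-1,"rx":0,"ry":0,"rz":0.8},{"grip":0.1,"tx":-1.6,"ty":0.4,"tz":-2,"rx":0,"ry":0,"rz":1.6},{"grip":0.1,"tx":-2.4,"ty":0.6,"tz":-3,"rx":0,"ry":0,"rz":2.4},{"grip":0.1,"tx":-2.93,"ty":0.81,"tz":-4.2,"rx":0,"ry":0,"rz":2.8},{"grip":0.1,"tx":-2.93,"ty":0.81,"tz":-5.5,"rx":0,"ry":0,"rz":2.8},{"grip":0.1,"tx":-2.93,"ty":0.81,"tz":-6.6,"rx":0,"ry":0,"rz":2.8},{"grip":0.1,"tx":-2.93,"ty":0.81,"tz":-7.2,"rx":0,"ry":0,"rz":2.8},{"grip":0.1,"tx":-2.93,"ty":0.81,"tz":-7.4,"rx":0,"ry":0,"rz":2.8},{"grip":0.1,"tx":-2.93,"ty":0.81,"tz":-7.4,"rx":0,"ry":0,"rz":2.8}]' 35
python3 - <<'E'
from h import *
d,p=shot("wrist","w5"); print(p,arm.observe()["time_s"])
E
```

```text
time_s: 5.85
tool_pos: [0.4542, 0.0615, 0.0355]
ee_rot: [0.702, 0.085, -0.085, -0.702]
force: [0.4, -0.4, 0.3]
opening: 0.0471
(array([0.4541611 , 0.06149615, 0.03554168]), array([ 0.7019628 ,  0.08520528, -0.08521167, -0.70194533])) 5.9
```

View pics/w5.png

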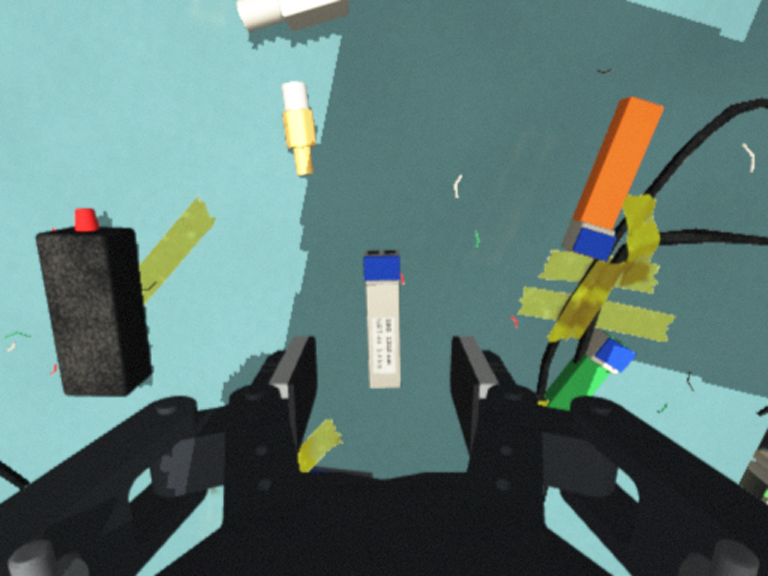

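The blue module lies between the open pads, from (382,255) to (384,385). I'll check its lengthwise centring.

Run:
```python
from m import *
d,p=load("w5"); m,_=masks(d)
k=cv2.morphologyEx(m,cv2.MORPH_OPEN,np.ones((5,5),np.uint8)); k=comp(k,255,220)
r=rect(d,p,k,.012);print(r[:3],k.sum()); print(project(d,[[*p[0][:2],.012]],p)*1.5)
```

```text
(array([0.4512, 0.0615]), (15.993644714355469, 58.51179885864258), 13.851773262023926) 2139
[[381.4678 328.4429]]
```

```bash
python3 -m pendant '[{"grip":0.1,"tx":-0.06,"ty":0.02,"tz":-0.5,"rx":0,"ry":0,"rz":0},{"grip":0.1,"tx":-0.06,"ty":0.02,"tz":-0.78,"rx":0,"ry":0,"rz":0},{"grip":0.1,"tx":-0.06,"ty":0.02,"tz":-0.78,"rx":0,"ry":0,"rz":0},{"grip":-1,"tx":-0.06,"ty":0.02,"tz":-0.78,"rx":0,"ry":0,"rz":0},{"grip":-1,"tx":-0.06,"ty":0.02,"tz":-0.78,"rx":0,"ry":0,"rz":0},{"grip":-1,"tx":-0.06,"ty":0.02,"tz":-0.78,"rx":0,"ry":0,"rz":0},{"grip":-1,"tx":-0.06,"ty":0.02,"tz":-0.78,"rx":0,"ry":0,"rz":0},{"grip":-1,"tx":-0.06,"ty":0.02,"tz":-0.78,"rx":0,"ry":0,"rz":0}]' 35
```

```text
time_s: 6.9
tool_pos: [0.4521, 0.0623, 0.0048]
ee_rot: [0.702, 0.086, -0.085, -0.702]
force: [-0.5, -0.5, 6.8]
opening: 0.0124
```

```bash
python3 -m pendant '[{"grip":-1,"tx":0,"ty":0,"tz":0.5,"rx":0,"ry":0,"rz":0},{"grip":-1,"tx":0,"ty":0,"tz":1.3,"rx":0,"ry":0,"rz":0},{"grip":-1,"tx":1,"ty":-0.12,"tz":1.5,"rx":0,"ry":0,"rz":-0.5},{"grip":-1,"tx":2.2,"ty":-0.25,"tz":1.5,"rx":0,"ry":0,"rz":-1},{"grip":-1,"tx":3.13,"ty":-0.365,"tz":1.3,"rx":0,"ry":0,"rz":-1.56},{"grip":-1,"tx":3.13,"ty":-0.365,"tz":1,"rx":0,"ry":0,"rz":-1.56},{"grip":-1,"tx":3.13,"ty":-0.365,"tz":1,"rx":0,"ry":0,"rz":-1.56},{"grip":-1,"tx":3.13,"ty":-0.365,"tz":1,"rx":0,"ry":0,"rz":-1.56}]' 35
python3 - <<'E'
from m import *
d,p=shot("wrist","w6"); print(p,arm.observe()["time_s"],arm.observe()["opening"])
th=np.radians(6.1);a=np.array([np.cos(th),np.sin(th)]);b=np.array([-a[1],a[0]]);c=np.array([.5777,.0476])
im=cv2.resize(d["img"][:,:,::-1],(768,576))
q=[[*(c+sx*.038*a+sy*.015*b),.014] for sx,sy in((1,1),(1,-1),(-1,-1),(-1,1))]
cv2.polylines(im,[np.round(project(d,q,p)*1.5).astype(int)],True,(0,0,255),1)
cv2.imwrite("pics/w6o.png",im)
E
```

```text
time_s: 7.9
tool_pos: [0.5758, 0.0479, 0.0444]
ee_rot: [-0.706, -0.038, 0.038, 0.706]
force: [0.9, 0.1, -0.2]
opening: 0.0125
(array([0.5758, 0.0479, 0.0444]), array([-0.7061, -0.0376,  0.038 ,  0.7061])) 7.95 0.01256597475213773
```

View pics/w6o.png

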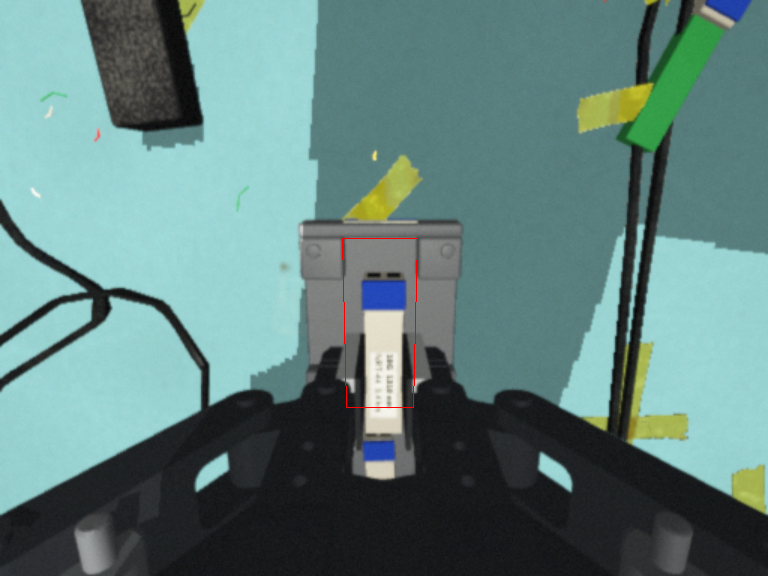

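The overlay of the measured pocket (red) matches the corner blocks, with inner edges at x≈343 and 418 and the end wall at row 238. The part is held square. Lowering and releasing.

```bash
python3 -m pendant '[{"grip":-1,"tx":0.06,"ty":0,"tz":-0.4,"rx":0,"ry":0,"rz":0},{"grip":-1,"tx":0.06,"ty":0,"tz":-0.7,"rx":0,"ry":0,"rz":0},{"grip":-1,"tx":0.06,"ty":0,"tz":-0.85,"rx":0,"ry":0,"rz":0},{"grip":-1,"tx":0.06,"ty":0,"tz":-0.85,"rx":0,"ry":0,"rz":0},{"grip":-0.2,"tx":0.06,"ty":0,"tz":-0.85,"rx":0,"ry":0,"rz":0},{"grip":-0.2,"tx":0.06,"ty":0,"tz":-0.85,"rx":0,"ry":0,"rz":0},{"grip":-0.2,"tx":0.06,"ty":0,"tz":-0.85,"rx":0,"ry":0,"rz":0}]' 35
```

```text
time_s: 8.82
tool_pos: [0.5792, 0.0477, 0.01]
ee_rot: [0.706, 0.038, -0.038, -0.706]
force: [-0.1, 0.3, -0.1]
opening: 0.0345
```

```bash
python3 -m pendant '[{"grip":-0.2,"tx":0,"ty":0,"tz":0.5,"rx":0,"ry":0,"rz":0},{"grip":-0.2,"tx":0,"ty":0,"tz":1.5,"rx":0,"ry":0,"rz":0},{"grip":-0.1,"tx":0,"ty":0,"tz":2.2,"rx":0,"ry":0,"rz":0},{"grip":-0.1,"tx":0,"ty":0,"tz":2.2,"rx":0,"ry":0,"rz":0}]' 35
python3 - <<'E'
from m import *
d,p=shot("wrist","w7"); print(p,arm.observe()["time_s"],arm.observe()["opening"])
E
```

```text
time_s: 9.32
tool_pos: [0.5804, 0.0476, 0.1003]
ee_rot: [0.706, 0.039, -0.036, -0.706]
force: [0.5, -0.1, -0.5]
opening: 0.0382
(array([0.5804, 0.0476, 0.1003]), array([ 0.7063,  0.0391, -0.0361, -0.7059])) 9.375 0.03818047667269044
```

View pics/w7.png

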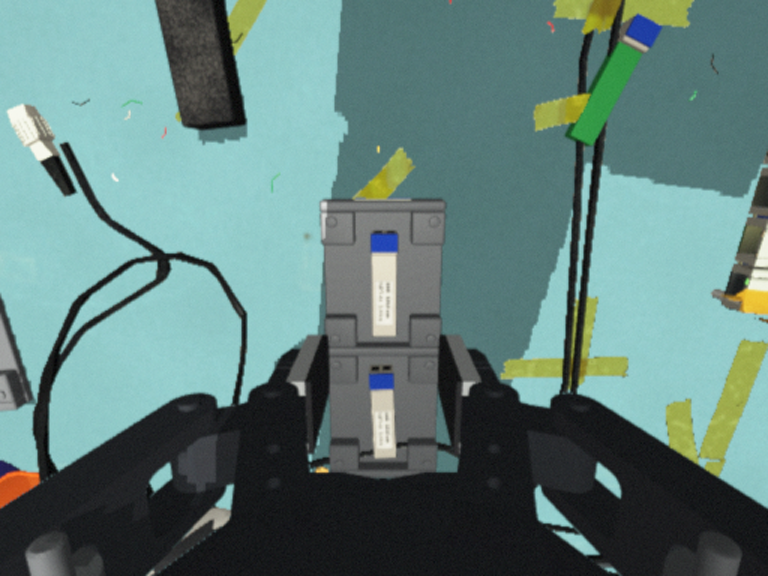

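The blue-latched module lies in the pocket at (384,285), clear of all walls. Next is the black-latched module.

```bash
python3 -m pendant '[{"grip":0,"tx":-0.7,"ty":-1.2,"tz":0,"rx":0,"ry":0,"rz":0},{"grip":0,"tx":-1.4,"ty":-2.4,"tz":0,"rx":0,"ry":0,"rz":0},{"grip":0,"tx":-2.1,"ty":-3.6,"tz":0,"rx":0,"ry":0,"rz":0},{"grip":0,"tx":-2.8,"ty":-4.8,"tz":0,"rx":0,"ry":0,"rz":0},{"grip":0,"tx":-3.6,"ty":-6,"tz":-0.6,"rx":0,"ry":0,"rz":0.1},{"grip":0,"tx":-3.6,"ty":-6,"tz":-1.3,"rx":0,"ry":0,"rz":0.1},{"grip":0,"tx":-3.6,"ty":-6,"tz":-1.6,"rx":0,"ry":0,"rz":0.1},{"grip":0,"tx":-3.6,"ty":-6,"tz":-1.6,"rx":0,"ry":0,"rz":0.1}]' 35
python3 - <<'E'
from m import *
d,p=shot("wrist","w8"); print(p,arm.observe()["time_s"])
m,_=masks(d)
k=cv2.morphologyEx(m,cv2.MORPH_OPEN,np.ones((5,5),np.uint8)); k=comp(k,255,220)
r=rect(d,p,k,.012);print(r[:3],k.sum()); print(project(d,[[*p[0][:2],.012]],p)*1.5)
E
```

```text
time_s: 10.38
tool_pos: [0.4348, -0.1915, 0.0332]
ee_rot: [-0.705, -0.04, 0.042, 0.706]
force: [0.1, -0.7, 0.4]
opening: 0.0428
(array([ 0.4348, -0.1915,  0.0332]), array([-0.7054, -0.0403,  0.0416,  0.7064])) 10.425
(array([ 0.434 , -0.1934]), (13.465474128723145, 58.855262756347656), 6.988976955413818) 2102
[[380.7487 330.8385]]
```

View pics/w8.png

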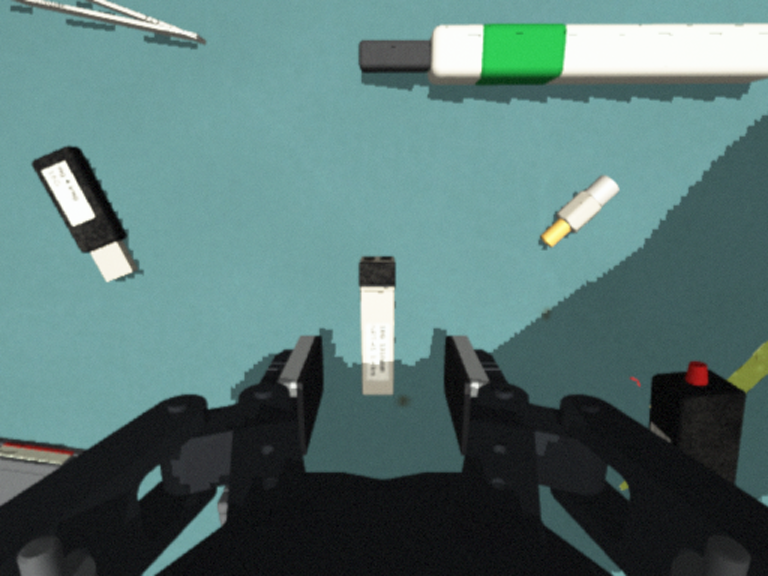

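The black-latched module sits between the pads, with its black end at (378,270) and its body down to (378,395). Gripping it.

```bash
python3 -m pendant '[{"grip":0,"tx":0,"ty":-0.04,"tz":-0.45,"rx":0,"ry":0,"rz":0.05},{"grip":0,"tx":0,"ty":-0.04,"tz":-0.73,"rx":0,"ry":0,"rz":0.05},{"grip":0,"tx":0,"ty":-0.04,"tz":-0.73,"rx":0,"ry":0,"rz":0.05},{"grip":-1,"tx":0,"ty":-0.04,"tz":-0.73,"rx":0,"ry":0,"rz":0.05},{"grip":-1,"tx":0,"ty":-0.04,"tz":-0.73,"rx":0,"ry":0,"rz":0.05},{"grip":-1,"tx":0,"ty":-0.04,"tz":-0.73,"rx":0,"ry":0,"rz":0.05},{"grip":-1,"tx":0,"ty":-0.04,"tz":-0.73,"rx":0,"ry":0,"rz":0.05},{"grip":-1,"tx":0,"ty":-0.04,"tz":-0.73,"rx":0,"ry":0,"rz":0.05}]' 35
```

```text
time_s: 11.42
tool_pos: [0.4356, -0.194, 0.0056]
ee_rot: [0.706, 0.043, -0.042, -0.706]
force: [0.5, 2.2, 5.9]
opening: 0.0126
```

```bash
python3 -m pendant '[{"grip":-1,"tx":0,"ty":0,"tz":0.5,"rx":0,"ry":0,"rz":0},{"grip":-1,"tx":0,"ty":0,"tz":1.3,"rx":0,"ry":0,"rz":0},{"grip":-1,"tx":1,"ty":-0.2,"tz":1.5,"rx":0,"ry":0,"rz":0.3},{"grip":-1,"tx":2.2,"ty":-0.4,"tz":1.5,"rx":0,"ry":0,"rz":0.6},{"grip":-1,"tx":3.16,"ty":-0.53,"tz":1.3,"rx":0,"ry":0,"rz":0.72},{"grip":-1,"tx":3.16,"ty":-0.53,"tz":1,"rx":0,"ry":0,"rz":0.72},{"grip":-1,"tx":3.16,"ty":-0.53,"tz":1,"rx":0,"ry":0,"rz":0.72},{"grip":-1,"tx":3.16,"ty":-0.53,"tz":1,"rx":0,"ry":0,"rz":0.72}]' 35
python3 - <<'E'
from m import *
d,p=shot("wrist","w9"); print(p,arm.observe()["time_s"],arm.observe()["opening"])
th=np.radians(10.5);a=np.array([np.cos(th),np.sin(th)]);b=np.array([-a[1],a[0]]);c=np.array([.5607,-.2152])
im=cv2.resize(d["img"][:,:,::-1],(768,576))
q=[[*(c+sx*.038*a+sy*.015*b),.014] for sx,sy in((1,1),(1,-1),(-1,-1),(-1,1))]
cv2.polylines(im,[np.round(project(d,q,p)*1.5).astype(int)],True,(0,0,255),1)
cv2.imwrite("pics/w9o.png",im)
E
```

```text
time_s: 12.42
tool_pos: [0.5607, -0.215, 0.0452]
ee_rot: [-0.704, -0.064, 0.064, 0.704]
force: [1.3, 0.6, -0.3]
opening: 0.0125
(array([ 0.5607, -0.215 ,  0.0452]), array([-0.7041, -0.0641,  0.0644,  0.7043])) 12.475 0.01258638450941891
```

View pics/w9o.png

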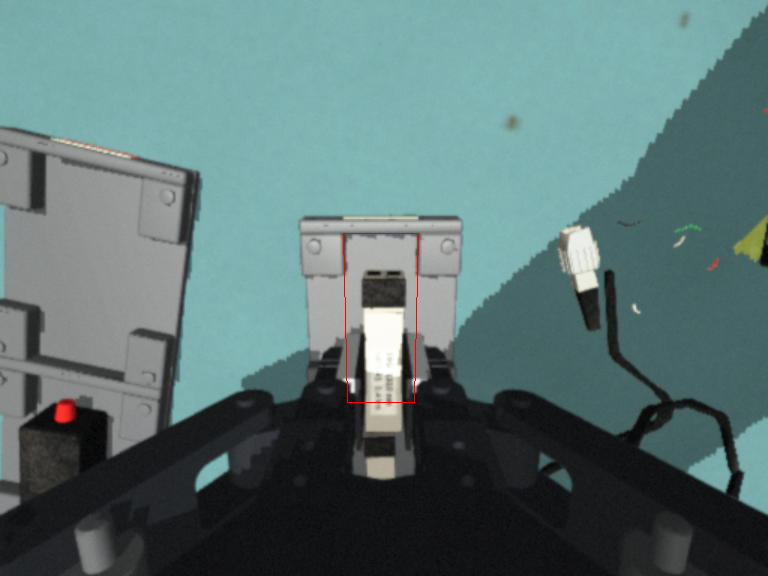

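The overlay again lines up with the corner blocks, and this tray's other pocket holds a black-latched module at (380,445). Placing it.

```bash
python3 -m pendant '[{"grip":-1,"tx":0.03,"ty":0,"tz":-0.4,"rx":0,"ry":0,"rz":0},{"grip":-1,"tx":0.03,"ty":0,"tz":-0.7,"rx":0,"ry":0,"rz":0},{"grip":-1,"tx":0.03,"ty":0,"tz":-0.86,"rx":0,"ry":0,"rz":0},{"grip":-1,"tx":0.03,"ty":0,"tz":-0.86,"rx":0,"ry":0,"rz":0},{"grip":-0.2,"tx":0.03,"ty":0,"tz":-0.86,"rx":0,"ry":0,"rz":0},{"grip":-0.2,"tx":0.03,"ty":0,"tz":-0.86,"rx":0,"ry":0,"rz":0},{"grip":-0.2,"tx":0.03,"ty":0,"tz":-0.86,"rx":0,"ry":0,"rz":0}]' 35
```

```text
time_s: 13.35
tool_pos: [0.5627, -0.2151, 0.0102]
ee_rot: [-0.704, -0.064, 0.064, 0.704]
force: [0.2, 0.1, -0.6]
opening: 0.034
```

```bash
python3 -m pendant '[{"grip":-0.2,"tx":0,"ty":0,"tz":0.5,"rx":0,"ry":0,"rz":0},{"grip":-0.2,"tx":0,"ty":0,"tz":1.5,"rx":0,"ry":0,"rz":0},{"grip":-0.1,"tx":0,"ty":0,"tz":2.2,"rx":0,"ry":0,"rz":0},{"grip":-0.1,"tx":0,"ty":0,"tz":2.2,"rx":0,"ry":0,"rz":0}]' 35
python3 - <<'E'
from m import *
d,p=shot("wrist","w10"); print(p,arm.observe()["time_s"],arm.observe()["opening"])
E
```

```text
time_s: 13.85
tool_pos: [0.5639, -0.2157, 0.1007]
ee_rot: [0.705, 0.066, -0.063, -0.703]
force: [0.4, -0.5, -1.0]
opening: 0.0387
(array([ 0.5639, -0.2157,  0.1007]), array([ 0.705 ,  0.0656, -0.0632, -0.7033])) 13.9 0.03834862979899165
```

View pics/w10.png

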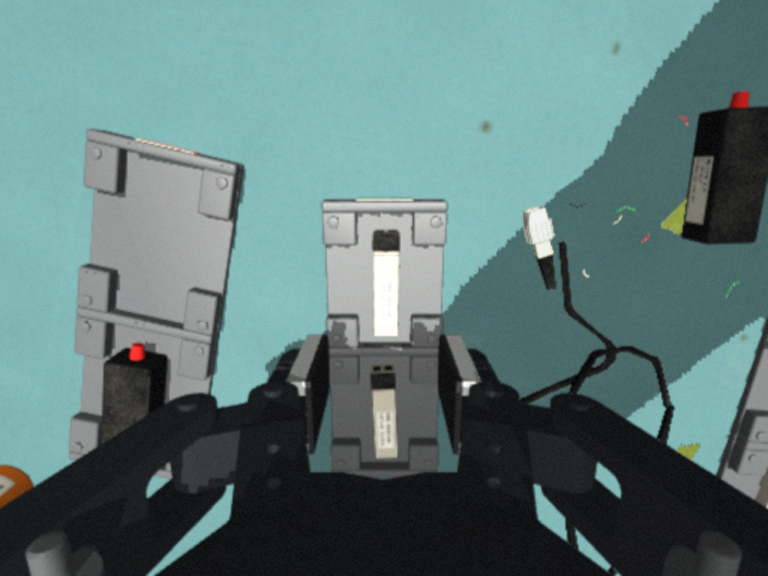

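The black-latched module is in place at (386,285), flat and free of the walls. Next is the USB stick.

```bash
python3 -m pendant '[{"grip":0,"tx":-1.2,"ty":-0.7,"tz":0,"rx":0,"ry":0,"rz":1},{"grip":0,"tx":-2.4,"ty":-1.4,"tz":0,"rx":0,"ry":0,"rz":2},{"grip":0,"tx":-3.5,"ty":-2,"tz":-0.2,"rx":0,"ry":0,"rz":3},{"grip":0,"tx":-3.98,"ty":-2.34,"tz":-0.9,"rx":0,"ry":0,"rz":3.3},{"grip":0,"tx":-3.98,"ty":-2.34,"tz":-1.6,"rx":0,"ry":0,"rz":3.3},{"grip":0,"tx":-3.98,"ty":-2.34,"tz":-1.6,"rx":0,"ry":0,"rz":3.3},{"grip":0,"tx":-3.98,"ty":-2.34,"tz":-1.6,"rx":0,"ry":0,"rz":3.3}]' 35
python3 - <<'E'
from m import *
d,p=shot("wrist","w11"); print(p,arm.observe()["time_s"])
m,_=masks(d)
k=cv2.morphologyEx(m,cv2.MORPH_OPEN,np.ones((5,5),np.uint8)); k=comp(k,255,220)
r=rect(d,p,k,.008);print(r[:3],k.sum()); print(project(d,[[*p[0][:2],.008]],p)*1.5)
E
```

```text
time_s: 14.78
tool_pos: [0.4038, -0.3086, 0.0347]
ee_rot: [-0.687, -0.165, 0.165, 0.688]
force: [0.9, -0.6, -0.2]
opening: 0.0425
(array([ 0.4038, -0.3086,  0.0347]), array([-0.6875, -0.1648,  0.1649,  0.6877])) 14.825
(array([ 0.4028, -0.3104]), (15.777717590332031, 51.07538604736328), 27.521024703979492) 1906
[[382.6052 325.5496]]
```

View pics/w11.png

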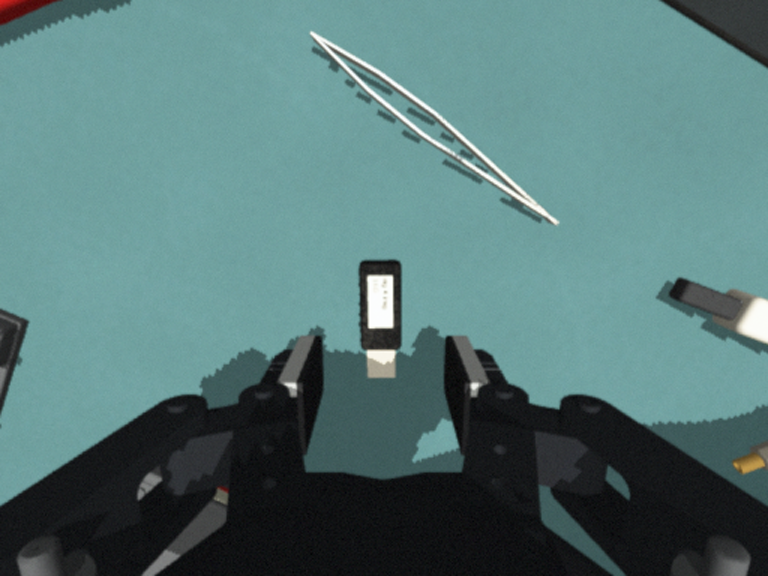

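The stick is aligned between the pads with its body at rows 262–349 and the plug down to 377. I'll grip on the body.

```bash
python3 -m pendant '[{"grip":0,"tx":-0.06,"ty":-0.06,"tz":-0.45,"rx":0,"ry":0,"rz":0},{"grip":0,"tx":-0.06,"ty":-0.06,"tz":-0.76,"rx":0,"ry":0,"rz":0},{"grip":0,"tx":-0.06,"ty":-0.06,"tz":-0.76,"rx":0,"ry":0,"rz":0},{"grip":-1,"tx":-0.06,"ty":-0.06,"tz":-0.76,"rx":0,"ry":0,"rz":0},{"grip":-1,"tx":-0.06,"ty":-0.06,"tz":-0.76,"rx":0,"ry":0,"rz":0},{"grip":-1,"tx":-0.06,"ty":-0.06,"tz":-0.76,"rx":0,"ry":0,"rz":0},{"grip":-1,"tx":-0.06,"ty":-0.06,"tz":-0.76,"rx":0,"ry":0,"rz":0},{"grip":-1,"tx":-0.06,"ty":-0.06,"tz":-0.76,"rx":0,"ry":0,"rz":0}]' 35
```

```text
time_s: 15.82
tool_pos: [0.4016, -0.3113, 0.0048]
ee_rot: [0.688, 0.165, -0.164, -0.687]
force: [-0.3, 1.5, 6.2]
opening: 0.0155
```

```bash
python3 -m pendant '[{"grip":-1,"tx":0,"ty":0,"tz":0.6,"rx":0,"ry":0,"rz":0},{"grip":-1,"tx":0.2,"ty":-0.3,"tz":1.6,"rx":0,"ry":0,"rz":-1},{"grip":-1,"tx":0.8,"ty":-1.3,"tz":1.8,"rx":0,"ry":0,"rz":-2.5},{"grip":-1,"tx":1.5,"ty":-2.4,"tz":1.8,"rx":0,"ry":0,"rz":-4},{"grip":-1,"tx":2.2,"ty":-3.5,"tz":1.6,"rx":0,"ry":0,"rz":-5},{"grip":-1,"tx":2.76,"ty":-4.16,"tz":1.2,"rx":0,"ry":0,"rz":-5.22},{"grip":-1,"tx":2.76,"ty":-4.16,"tz":1,"rx":0,"ry":0,"rz":-5.22},{"grip":-1,"tx":2.76,"ty":-4.16,"tz":1,"rx":0,"ry":0,"rz":-5.22},{"grip":-1,"tx":2.76,"ty":-4.16,"tz":1,"rx":0,"ry":0,"rz":-5.22}]' 35
python3 - <<'E'
from m import *
d,p=shot("wrist","w12"); print(p,arm.observe()["time_s"],arm.observe()["opening"])
th=np.radians(0.9);a=np.array([np.cos(th),np.sin(th)]);b=np.array([-a[1],a[0]]);c=np.array([.5135,-.4776])
im=cv2.resize(d["img"][:,:,::-1],(768,576))
q=[[*(c+sx*.034*a+sy*.0165*b),.014] for sx,sy in((1,1),(1,-1),(-1,-1),(-1,1))]
cv2.polylines(im,[np.round(project(d,q,p)*1.5).astype(int)],True,(0,0,255),1)
cv2.imwrite("pics/w12o.png",im)
E
```

```text
time_s: 16.95
tool_pos: [0.5113, -0.4769, 0.0449]
ee_rot: [0.707, 0.005, -0.005, -0.707]
force: [0.1, 0.3, 0.6]
opening: 0.0155
(array([ 0.5113, -0.4769,  0.0449]), array([ 0.7072,  0.0054, -0.0053, -0.707 ])) 17.0 0.015520339763139959
```

View pics/w12o.png

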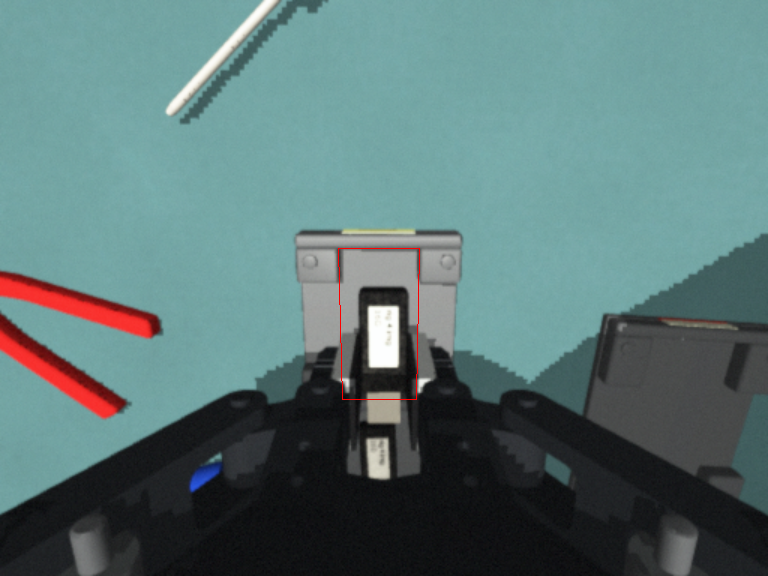

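```bash
python3 -m pendant '[{"grip":-1,"tx":0.02,"ty":-0.02,"tz":-0.4,"rx":0,"ry":0,"rz":0},{"grip":-1,"tx":0.02,"ty":-0.02,"tz":-0.7,"rx":0,"ry":0,"rz":0},{"grip":-1,"tx":0.02,"ty":-0.02,"tz":-0.86,"rx":0,"ry":0,"rz":0},{"grip":-1,"tx":0.02,"ty":-0.02,"tz":-0.86,"rx":0,"ry":0,"rz":0},{"grip":-0.2,"tx":0.02,"ty":-0.02,"tz":-0.86,"rx":0,"ry":0,"rz":0},{"grip":-0.2,"tx":0.02,"ty":-0.02,"tz":-0.86,"rx":0,"ry":0,"rz":0},{"grip":-0.2,"tx":0.02,"ty":-0.02,"tz":-0.86,"rx":0,"ry":0,"rz":0}]' 35
```

```text
time_s: 17.88
tool_pos: [0.5123, -0.4783, 0.0094]
ee_rot: [-0.707, -0.005, 0.005, 0.707]
force: [-0.2, 0.4, -0.3]
opening: 0.0343
```

```bash
python3 -m pendant '[{"grip":-0.2,"tx":0,"ty":0,"tz":0.5,"rx":0,"ry":0,"rz":0},{"grip":-0.2,"tx":0,"ty":0,"tz":1.5,"rx":0,"ry":0,"rz":0},{"grip":-0.1,"tx":0,"ty":0,"tz":2.2,"rx":0,"ry":0,"rz":0},{"grip":-0.1,"tx":0,"ty":0,"tz":2.2,"rx":0,"ry":0,"rz":0}]' 35
python3 - <<'E'
from m import *
d,p=shot("wrist","w13"); print(p,arm.observe()["time_s"],arm.observe()["opening"])
E
```

```text
time_s: 18.38
tool_pos: [0.5132, -0.4792, 0.1003]
ee_rot: [0.708, 0.006, -0.004, -0.706]
force: [-0.0, 0.1, -0.6]
opening: 0.0383
(array([ 0.5132, -0.4792,  0.1003]), array([ 0.7083,  0.0062, -0.0042, -0.7059])) 18.425 0.03873224718529846
```

View pics/w13.png

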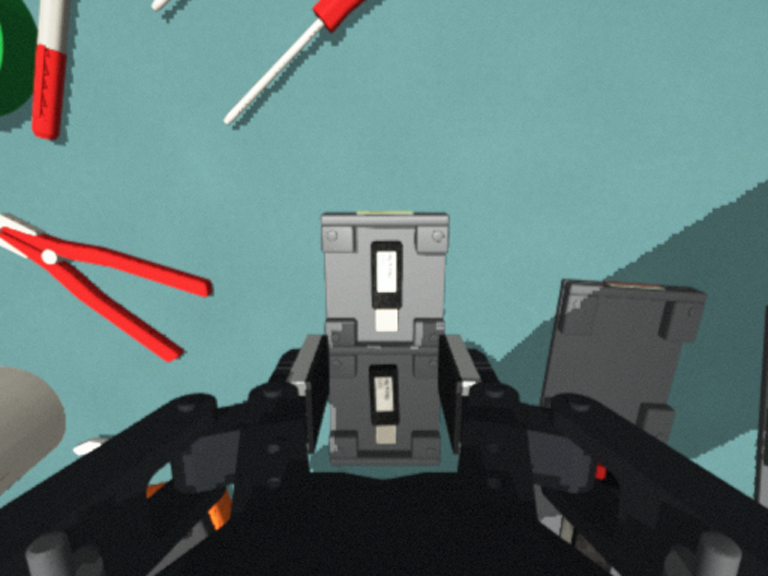

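The stick is in place at (386,285). Last is the supply.

```bash
python3 -m pendant '[{"grip":0.4,"tx":-0.1,"ty":1.4,"tz":0.3,"rx":0,"ry":0,"rz":0.3},{"grip":0.4,"tx":-0.2,"ty":2.8,"tz":0.5,"rx":0,"ry":0,"rz":0.6},{"grip":0.4,"tx":-0.35,"ty":4.2,"tz":0.5,"rx":0,"ry":0,"rz":0.9},{"grip":0.4,"tx":-0.5,"ty":5.6,"tz":0.5,"rx":0,"ry":0,"rz":1.2},{"grip":0.4,"tx":-0.65,"ty":7,"tz":0.5,"rx":0,"ry":0,"rz":1.5},{"grip":0.4,"tx":-0.8,"ty":8.4,"tz":0.4,"rx":0,"ry":0,"rz":1.8},{"grip":0.4,"tx":-0.9,"ty":9.7,"tz":0.2,"rx":0,"ry":0,"rz":2.1},{"grip":0.4,"tx":-0.96,"ty":10.7,"tz":-0.3,"rx":0,"ry":0,"rz":2.2},{"grip":0.4,"tx":-0.96,"ty":10.7,"tz":-1,"rx":0,"ry":0,"rz":2.2},{"grip":0.4,"tx":-0.96,"ty":10.7,"tz":-1.2,"rx":0,"ry":0,"rz":2.2},{"grip":0.4,"tx":-0.96,"ty":10.7,"tz":-1.2,"rx":0,"ry":0,"rz":2.2}]' 45
python3 - <<'E'
from m import *
d,p=shot("wrist","w14"); print(p,arm.observe()["time_s"])
hsv=cv2.cvtColor(d["img"],cv2.COLOR_RGB2HSV); red=((hsv[...,1]>150)&((hsv[...,0]<8)|(hsv[...,0]>172))&(hsv[...,2]>80)).astype(np.uint8)
n,l,st,c=cv2.connectedComponentsWithStats(red); print([(st[i],c[i]*1.5, plane(d,c[i],.011,p)) for i in range(1,n) if st[i][4]>40])
print(project(d,[[*p[0][:2],.022]],p)*1.5)
E
```

```text
time_s: 19.8
tool_pos: [0.4736, -0.0505, 0.0491]
ee_rot: [-0.703, -0.072, 0.073, 0.704]
force: [0.7, -0.3, 0.1]
opening: 0.0596
(array([ 0.4736, -0.0505,  0.0491]), array([-0.7031, -0.0722,  0.0733,  0.7036])) 19.85
[(array([246, 150,  13,  15, 149], dtype=int32), array([378.4832, 236.255 ]), array([[ 0.439 , -0.0589,  0.011 ]]))]
[[381.2738 325.4845]]
```

View pics/w14.png

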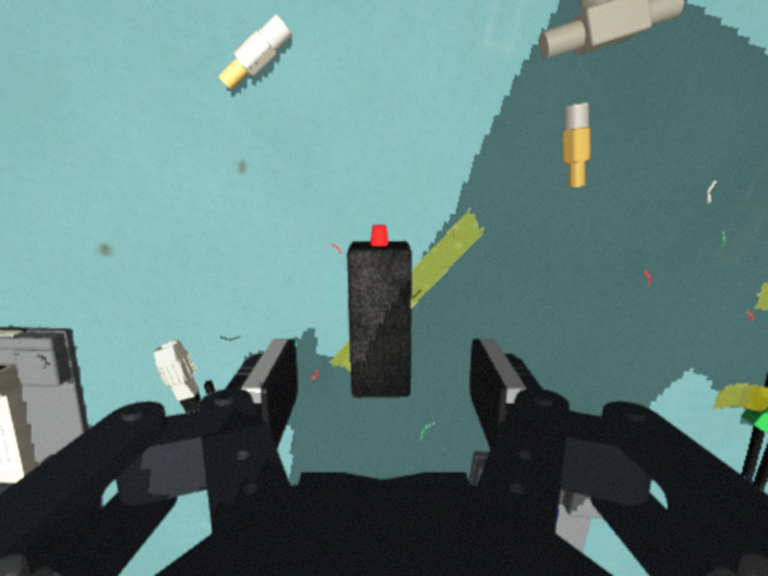

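The supply is centred between the pads: body rows 245–396, red stub at (378,236), hand centre at row 325. Gripping the body.

```bash
python3 -m pendant '[{"grip":0.4,"tx":-0.03,"ty":0,"tz":-0.5,"rx":0,"ry":0,"rz":0},{"grip":0.4,"tx":-0.03,"ty":0,"tz":-0.9,"rx":0,"ry":0,"rz":0},{"grip":0.4,"tx":-0.03,"ty":0,"tz":-1.08,"rx":0,"ry":0,"rz":0},{"grip":0.4,"tx":-0.03,"ty":0,"tz":-1.08,"rx":0,"ry":0,"rz":0},{"grip":-1,"tx":-0.03,"ty":0,"tz":-1.08,"rx":0,"ry":0,"rz":0},{"grip":-1,"tx":-0.03,"ty":0,"tz":-1.08,"rx":0,"ry":0,"rz":0},{"grip":-1,"tx":-0.03,"ty":0,"tz":-1.08,"rx":0,"ry":0,"rz":0},{"grip":-1,"tx":-0.03,"ty":0,"tz":-1.08,"rx":0,"ry":0,"rz":0},{"grip":-1,"tx":-0.03,"ty":0,"tz":-1.08,"rx":0,"ry":0,"rz":0}]' 45
```

```text
time_s: 20.98
tool_pos: [0.4732, -0.0505, 0.0073]
ee_rot: [0.704, 0.073, -0.073, -0.703]
force: [0.2, -0.7, 5.7]
opening: 0.025
```

```bash
python3 -m pendant '[{"grip":-1,"tx":0,"ty":0,"tz":0.5,"rx":0,"ry":0,"rz":0},{"grip":-1,"tx":0,"ty":0,"tz":1.5,"rx":0,"ry":0,"rz":0},{"grip":-1,"tx":0.4,"ty":-1.2,"tz":1.8,"rx":0,"ry":0,"rz":-0.5},{"grip":-1,"tx":0.8,"ty":-2.5,"tz":1.8,"rx":0,"ry":0,"rz":-1.0},{"grip":-1,"tx":1.2,"ty":-3.8,"tz":1.8,"rx":0,"ry":0,"rz":-1.5},{"grip":-1,"tx":1.6,"ty":-5.1,"tz":1.8,"rx":0,"ry":0,"rz":-2},{"grip":-1,"tx":2,"ty":-6.3,"tz":1.6,"rx":0,"ry":0,"rz":-2.5},{"grip":-1,"tx":2.33,"ty":-7.26,"tz":1.3,"rx":0,"ry":0,"rz":-2.95},{"grip":-1,"tx":2.33,"ty":-7.26,"tz":1.1,"rx":0,"ry":0,"rz":-2.95},{"grip":-1,"tx":2.33,"ty":-7.26,"tz":1.1,"rx":0,"ry":0,"rz":-2.95},{"grip":-1,"tx":2.33,"ty":-7.26,"tz":1.1,"rx":0,"ry":0,"rz":-2.95}]' 45
python3 - <<'E'
from m import *
d,p=shot("wrist","w15"); print(p,arm.observe()["time_s"],arm.observe()["opening"])
th=np.radians(-2.9);a=np.array([np.cos(th),np.sin(th)]);b=np.array([-a[1],a[0]]);c=np.array([.562,-.341])
im=cv2.resize(d["img"][:,:,::-1],(768,576))
q=[[*(c+sx*.045*a+sy*.021*b),.014] for sx,sy in((1,1),(1,-1),(-1,-1),(-1,1))]
cv2.polylines(im,[np.round(project(d,q,p)*1.5).astype(int)],True,(0,0,255),1)
cv2.imwrite("pics/w15o.png",im)
E
```

```text
time_s: 22.35
tool_pos: [0.5659, -0.3397, 0.0511]
ee_rot: [-0.707, 0.017, -0.018, 0.707]
force: [0.3, 0.0, -0.8]
opening: 0.025
(array([ 0.5659, -0.3397,  0.0511]), array([-0.7069,  0.0175, -0.0176,  0.7069])) 22.4 0.024794936763197013
```

View pics/w15o.png

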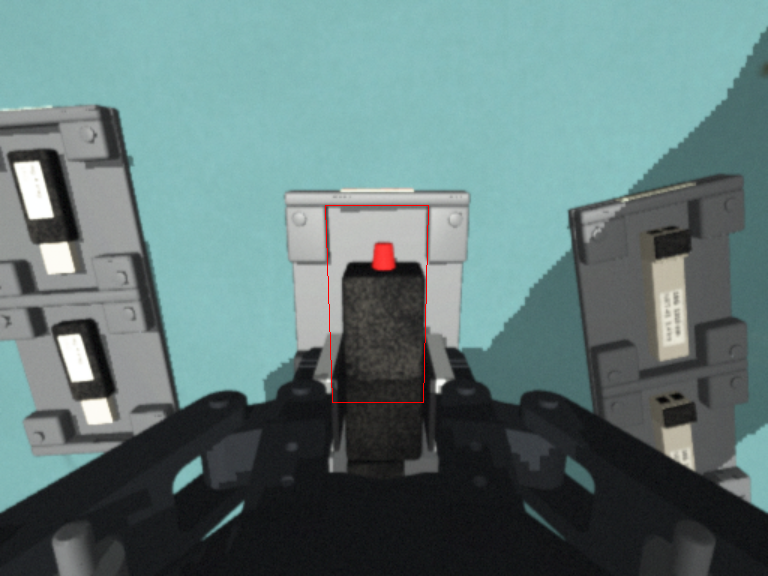

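The overlay matches the pocket (inner edges 327 and 429, end wall at row 205). Lowering.

```bash
python3 -m pendant '[{"grip":-1,"tx":0.01,"ty":-0.02,"tz":-0.45,"rx":0,"ry":0,"rz":0},{"grip":-1,"tx":0.01,"ty":-0.02,"tz":-0.8,"rx":0,"ry":0,"rz":0},{"grip":-1,"tx":0.01,"ty":-0.02,"tz":-0.97,"rx":0,"ry":0,"rz":0},{"grip":-1,"tx":0.01,"ty":-0.02,"tz":-0.97,"rx":0,"ry":0,"rz":0},{"grip":0.05,"tx":0.01,"ty":-0.02,"tz":-0.97,"rx":0,"ry":0,"rz":0},{"grip":0.05,"tx":0.01,"ty":-0.02,"tz":-0.97,"rx":0,"ry":0,"rz":0},{"grip":0.05,"tx":0.01,"ty":-0.02,"tz":-0.97,"rx":0,"ry":0,"rz":0}]' 45
```

```text
time_s: 23.28
tool_pos: [0.5664, -0.3415, 0.0116]
ee_rot: [0.707, -0.018, 0.018, -0.707]
force: [-0.5, -0.0, -0.2]
opening: 0.0447
```

```bash
python3 -m pendant '[{"grip":0.05,"tx":0,"ty":0,"tz":0.5,"rx":0,"ry":0,"rz":0},{"grip":0.05,"tx":0,"ty":0,"tz":1.5,"rx":0,"ry":0,"rz":0},{"grip":0.05,"tx":-0.4,"ty":0.9,"tz":2.9,"rx":0,"ry":0,"rz":0},{"grip":0.05,"tx":-0.8,"ty":1.8,"tz":4.2,"rx":0,"ry":0,"rz":0},{"grip":0.05,"tx":0,"ty":3,"tz":5.4,"rx":0,"ry":0,"rz":0},{"grip":0.05,"tx":0.2,"ty":4.3,"tz":6.4,"rx":0,"ry":0,"rz":0},{"grip":0.05,"tx":0.3,"ty":4.5,"tz":7.5,"rx":0,"ry":0,"rz":0},{"grip":0.05,"tx":0.3,"ty":4.5,"tz":8,"rx":0,"ry":0,"rz":0},{"grip":0.05,"tx":0.3,"ty":4.5,"tz":8,"rx":0,"ry":0,"rz":0},{"grip":0.05,"tx":0.3,"ty":4.5,"tz":8,"rx":0,"ry":0,"rz":0}]' 45
python3 - <<'E'
from m import *
d,p=shot("wrist","w16"); print(p,arm.observe()["time_s"],arm.observe()["opening"])
E
```

```text
time_s: 24.52
tool_pos: [0.5781, -0.1617, 0.3302]
ee_rot: [-0.707, 0.019, -0.017, 0.707]
force: [0.2, -0.1, -0.5]
opening: 0.0449
(array([ 0.5781, -0.1617,  0.3302]), array([-0.7066,  0.0187, -0.0174,  0.7071])) 24.575 0.04473305845659509
```

View pics/w16.png

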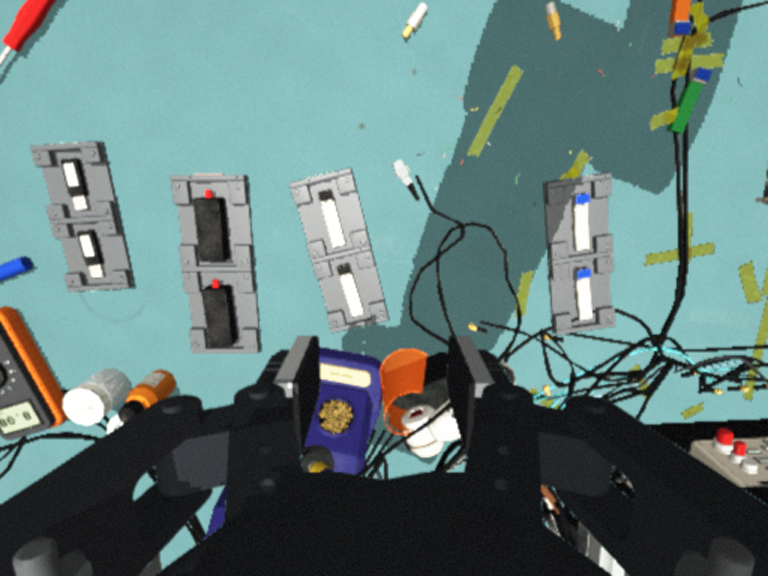

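w16 shows all four trays full: stick at (75,185), supply (210,230), black-latched (333,220), blue-latched (583,222). The green and orange look-alikes are untouched. Before hand-in I'll check flatness and position numerically.

Run:
```python
from m import *
d,p=load("w16"); o,A=cam(d,p)
v,u=np.mgrid[:384,:512]; Z=d["depth"]
W=o+np.stack([(u-d["cx"])/d["fx"]*Z,(v-d["cy"])/d["fy"]*Z,Z],-1)@A.T
P=dict(blue=((.5777,.0476),6.1,.017,.060,.014),black=((.5607,-.2152),10.5,.017,.060,.014),stick=((.5135,-.4776),.9,.013,.051,.017),supply=((.562,-.341),-2.9,.027,.066,.026))
for n,(c,t,zt,L,w) in P.items():
    th=np.radians(t);a=np.array([np.cos(th),np.sin(th)]);b=np.array([-a[1],a[0]])
    q=W[...,:2]-c; s=q@a; e=q@b
    reg=(abs(s)<.05)&(abs(e)<.02)&(W[...,2]>zt-.003)&(Z>0)&(abs(s)<.044)&(abs(e)<.0145 if n!="supply" else abs(e)<.02)
    f=[np.median(W[...,2][reg&(s>k*.01-.005)&(s<k*.01+.005)])*1000 for k in(-2,-1,0,1,2)]
    fl=(abs(s)<.02)&(abs(e)<.025)&~reg&(abs(e)>w/2+.004)&(abs(e)<.02)
    print(n,"s",np.percentile(s[reg],[1,99])*1000,"e",np.percentile(e[reg],[1,99])*1000,"top z",np.round(f,1),"floor",np.round(np.median(W[...,2][fl])*1000,1))
i=cv2.resize(d["img"][100:240,10:420,::-1],(798,272),interpolation=cv2.INTER_CUBIC); cv2.imwrite("pics/fin.png",i)
x=arm.snapshot("side"); cv2.imwrite("pics/side1.png",cv2.resize(x["img"][140:280,90:300,::-1],(780,520),interpolation=cv2.INTER_CUBIC))
```

```text
blue s [-43.0329  43.0634] e [-12.7662  12.343 ] top z [18.2 14.3 14.6 14.5 14.5] floor 5.1
black s [-6.6529 29.6751] e [-6.5323 13.6228] top z [ 18.2  14.6 410.  406.9 390.5] floor 351.5
stick s [-39.3734  39.9826] e [-12.9406  13.5399] top z [13.4 13.6 13.6 13.2 11.8] floor 5.1
supply s [-27.2311  37.5104] e [-10.8365  14.6614] top z [26.9 27.1 27.  27.  27.1] floor 5.0
```

View pics/fin.png

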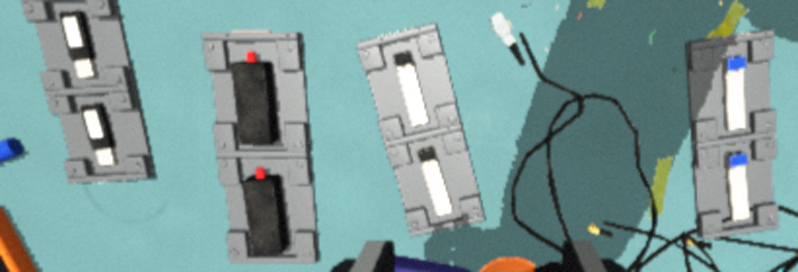

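View pics/side1.png

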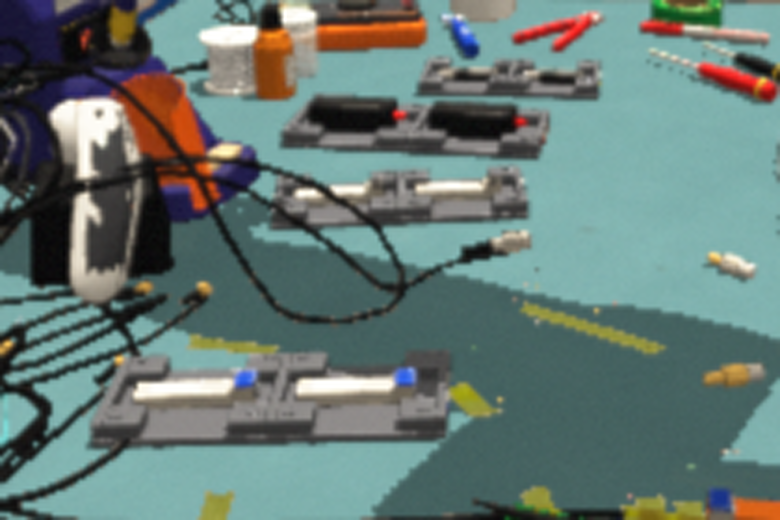

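The blue module, stick and supply lie flat on the 5 mm floor. My region for the black module picked up gripper pixels, so I'll redo that one with a height cap and then hand in.

Run:
```python
from m import *
d,p=load("w16"); o,A=cam(d,p)
v,u=np.mgrid[:384,:512]; Z=d["depth"]
W=o+np.stack([(u-d["cx"])/d["fx"]*Z,(v-d["cy"])/d["fy"]*Z,Z],-1)@A.T
for n,c,t in(("black",(.5607,-.2152),10.5),("blue",(.5777,.0476),6.1)):
  for k0 in(0,.082):
    th=np.radians(t);a=np.array([np.cos(th),np.sin(th)]);b=np.array([-a[1],a[0]])
    q=W[...,:2]-c-k0*a; s=q@a; e=q@b
    reg=(abs(e)<.0135)&(abs(s)<.036)&(W[...,2]>.012)&(W[...,2]<.03)
    print(n,k0,"s",np.percentile(s[reg],[1,99])*1000,"e",np.percentile(e[reg],[1,99])*1000,[round(float(np.median(W[...,2][reg&(abs(s-k*.01)<.005)])*1000),1) for k in(-2,-1,0,1,2)])
s=arm.observe();print(s["force"],s["time_s"])
arm.sign_off()
```

```text
black 0 s [-26.1957  31.6256] e [-5.6996  7.6832] [18.2, 13.4, 13.9, 14.0, 13.8]
black 0.082 s [-28.4897  29.7055] e [-6.544   7.0688] [17.8, 13.7, 13.9, 14.0, 13.8]
blue 0 s [-26.863   31.1912] e [-6.102   7.4282] [18.2, 13.6, 13.9, 14.2, 14.2]
blue 0.082 s [-29.0171  29.1205] e [-7.4308  7.5824] [17.7, 13.7, 13.7, 13.9, 13.6]
[-0.3835  0.3237 -0.0998] 24.625
the job is handed in; nothing more can be done
```

All four spares are in the free pockets of their own trays, lying flat and lengthwise, and the job was handed in at 24.6 s of the 88 s. I placed them in the order you listed: blue-latched transceiver, black-latched transceiver, USB stick, supply. The green and orange look-alikes were left alone.

**Last checks:**
- **Transceivers:** both show the same height profile as the resident module in their tray (about 14 mm body, 18 mm latch). They sit within about 3 mm of pocket centre, clear of the walls.
- **Stick and supply:** their tops are level at about 13.5 mm and 27 mm, over a floor measured at 5 mm.
- **Robot:** the hand was clear above the bench, and the wrist force reads about zero.

**What failed or disagreed:**
- The first move was refused because the rows left out two of the turn values; nothing moved.
- The first outlines of the blue tray and the supply were off because cable and tape ran into them; I re-measured both.
- The first flatness check on the black transceiver picked up gripper pixels; repeated with a height limit, it agreed.
- Two-view heights of the silhouettes' centres came out a few millimetres off the stated heights (supply 16 mm against 11 mm), as expected when side faces are visible.
- Closing the fingers at bench level gave about 6 N upward each time, far below the limits.

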